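# Hang a wet painted panel on the two hooks of a drying stand

### The job

The painting in the little rack is still wet: take it by its bare wooden top batten and hang it on the drying stand to dry, with both of its hangers fully home on the two hooks, feeling it down gently since the hooks' height was set by hand. Make sure both hooks carry it before you let go, do not drop it or press it hard against the stand, let nothing touch the paint, and leave the jar, pots and tape where they are.

Things in the scene. Friction and masses are not known exactly. Their poses are not given: they have to be found in the camera images.
- panel_center (a point): Centre (mid-plane, half-way up) of a wooden panel with a wet landscape painting: 280 mm wide (y), 135 high (z, up), 22 thick (x), 0.4 to 0.6 kg. -x = painted front, +x = back. The top 34 mm is a bare batten, full width but only 16 mm thick, from 5 mm in front to 11 mm behind the mid-plane: the only place to hold it. Below it the painted board stands 6 mm proud, down to 33 mm above the foot.
- panel_foot (a point): Middle of the panel's bottom edge, 67.5 mm below its centre. It starts 12 mm above the table, upright in the rack's slot (2.5 mm play front and back, dowels up to 40 mm above the table), and lifts straight out. Two round rubber bumpers (20 mm across) on the back, 20 mm above this edge, at y = +-95 mm, stand out 12 mm: as far as the hangers.
- hanger_l (a point): Lowest point (tip, 2 mm radius) of the left steel hanger on the panel's back: 95 mm along panel +y, 29.5 above its centre (38 below the top edge), 21 behind its mid-plane. Hanger: a tongue 36 mm wide, 4 thick, pointing down parallel to the back, back face 12 mm out from the panel's back; the gap between it and the panel's back is 8 mm wide, 14 deep, open below.
- hanger_r (a point): The same point of the right hanger, 95 mm along the panel's -y. When both hangers and both bumpers touch the posts of the stand, the panel is upright and its mid-plane is 23 mm in front of the post faces. The hangers' screw plates cover the batten's back from y = 77 to 113 mm on each side.
- stand: Wooden drying stand, fixed. Origin on the table, below the front faces of its two posts, midway between them. +x to the back, y across (left positive), z up. Posts 30 mm wide at y = +-95 mm, front faces at x = 0, tops at 217 mm. Between the posts it is open above 70 mm, back to a bar 34 mm behind their faces. Feet reach 62 mm forward, 22 high. The panel hangs in front, paint to -x.
- post_l (a point): Front face of the left post (y = +95 mm of the stand), 155 mm above the table: the NOMINAL height of the left hook's seat. The hooks' height was set by hand and is not measured: the pair may sit up to 18 mm higher or lower, and each hook up to 2.5 mm more either way (one up to 5 mm above the other). They are clamped hard and do not give.
- post_r (a point): The same on the right post (y = -95 mm). Each hook: steel, 26 mm wide, a flat seat from the post face to 11 mm in front, ending in an upturned tongue 4 thick, tip 12 above the seat; 7 mm gap between tongue and post. The hanger goes down in this gap until its tip stands on the seat (3 mm play). A hanger sliding down along the post face goes in; one 4 to 10 mm off it lands on the hook's tip.
- rack: Light wooden panel rack, fixed: 150 mm along x, 136 mm along y, dowels up to 40 mm; origin at the centre of its underside. The panel stands in its middle slot, along the rack's y. Rack and stand may change sides; the panel faces the same way on both, but for their yaw (up to 0.25 rad).
- rinse_jar: Clear glass rinse jar, 66 mm wide, 88 mm high; bystander. Origin at the centre of its underside.
- green_pot: Small green colour pot with a pale lid, 54 mm wide, 45 mm high; bystander. Origin at the centre of its underside.
- yellow_pot: Small yellow colour pot with a pale lid, 50 mm wide, 40 mm high; bystander. Origin at the centre of its underside.
- tape: Roll of masking tape lying flat, 96 mm across, 25 mm high; bystander. Origin at the centre of its underside.

How it is judged:
By the outcome, as a careful person would: the job done as asked, in the order asked, and still so for the second after the job is handed in, with the robot touching nothing.
It also fails if it takes over 58 s, if anything falls off the work surface, if the arm or the gripper's body presses on something with over 40 N, if the wrist force passes 120 N, or if a joint passes its speed limit or range.

### The arm

A 6-joint arm with a two-finger parallel gripper is mounted at the origin on the work surface; the furniture and walls round the work are solid. World frame = base frame: x ahead of the robot, y to its left, z up, the work surface at z = 0. Lengths are in m, angles in rad, forces in N, time in s.
With the tool pointing down it reaches from about 0.35 to 0.775 m from the base axis. Payload 5.5 kg.
Tool frame: the origin (TCP) lies between the finger pads; the fingertips stand 19 mm ahead of it and the grasp point (between the pads) is the TCP; z points along the fingers, y is the direction in which the jaws open and shut (so a half turn about z gives the same grasp; the last joint's range is limited). The gripper opens to 85 mm and grips with 20 to 120 N. Pads are 22 mm wide; open, the fingers measure 114 mm over their backs; the gripper's body (76 mm by 85 mm) begins 54 mm behind the grasp point. The pads swing forward as they close: fully open they stand 13 mm farther back than shut.
Start: joints at [1.18, 0.313, 0.046, 1.304, 0, 1.431], TCP at [0.143, 0.557, 0.25] pointing down, gripper open.
Joint ranges: [-2.76, 2.76], [-0.86, 1.69], [-1.03, 1.26], [-2.2, 2.34], [-1.47, 1.5], [-3.14, 3.14]. Speed limits (rad/s): [2.57, 2.57, 3.14, 3.14, 3.14, 3.14].

### API

Orientations are given as a unit quaternion [w, x, y, z].
In Python, from workcell import get_state, cams, workorder gives the robot as it stands.
- The arm moves only by the tool play_rows, never from a script. Its argument "series" is text: rows parted by semicolons, each of 7 numbers parted by spaces: the opening in per cent of the stroke, from 0 (shut) to 100 (fully open), then the shift along the tool's x, y, z in cm, then the turn, a rotation vector about the tool's x, y, z in degrees. A call has 1 to 12 rows; each row shifts and turns the commanded pose from where the row before left it, along the tool's axes as they then stand; what a row does not reach is not made up. A row lasts 1/8 s, in which the tool goes at most 62.5 mm and 10.7 degrees, less where a joint would pass 70% of its speed; a pose out of reach is approached as far as the arm can. A call with a gripper value outside its range is refused whole. The fingers move at their own pace and stop on an object; "newtons" is the grip in N (left out, the last holds). Time passes only in rows, so rows that do not move let the fingers close. It gives the time, the measured TCP pose, the force and the opening at its end, in the units of the state.
- get_state(): the state, without advancing time (a new reading comes with each control period).
- cams.read_camera(name): name is "scene" or "top" or "wrist"; returns the picture (420x560x3 uint8, red, green, blue); there is no depth.
- cams.get_calibration(name): a dict with "fx", "fy", "cx", "cy" (pixels), "rvec" (rotation vector, rad) and "tvec" (3), from world to camera coordinates, as OpenCV has them. Camera axes: x right, y down, z forward; pixel columns grow to the right and rows downward; lengths in m; the calibration is good to about 2 mm. A picture is of the moment at which its call begins: read the wrist's pose just before it. get_calibration takes no time and is no camera call; for the wrist camera it gives the pose at the moment of the call.
- workorder.hand_in(): hands the job in, once; it reports no verdict.
The state is a dict: "clock": time; "joint_pos": joint angles; "qvel": joint speeds; "tau": joint torques, N m; "tcp_pos": TCP position; "orientation": TCP orientation; "wrist_force": force on the tool from outside, world axes, zero at the start; "ft_torque": the same for the moment, N m; "finger_gap": finger opening in m.
Only numpy, scipy, OpenCV 4.12 (cv2) and the standard library are available. Lean on these libraries where they do the work, as an engineer would, in place of code of your own. Each camera call takes 0.05 s, during which the arm holds its last target.

## Working session

There is one attempt and no reset: what is moved stays moved. The work goes in short steps, Python scripts to look and compute and a tool call to move; the robot and the scene stay as the last step left them, time stands still between calls to the robot, and variables do not carry over. Pictures are saved under pics/ and viewed, and the job is handed in when it is done.

Besides the shell and the picture viewer there is one more tool, called as name(argument=value, ...), one argument or row to a line, values as JSON. play_rows: Moves the arm, as the interface text tells. Its arguments: {"type":"object","properties":{"series":{"type":"string"},"newtons":{"type":"number"}},"required":["series"]}

```bash
mkdir -p pics; ls; cat > h.py <<'E'
import numpy as np, cv2, json
from workcell import get_state, cams, workorder
from scipy.spatial.transform import Rotation as R
def snap(n,f):
    im=cams.read_camera(n); cv2.imwrite('pics/'+f,im[:,:,::-1]); return im
E
python3 - <<'E'
from h import *
np.set_printoptions(precision=4,suppress=True)
print(get_state())
for n in ("scene","top","wrist"):
    c=cams.get_calibration(n); print(n,c); snap(n,n+'0.png')
E
```

```text
pics
{'clock': 0.0, 'joint_pos': array([1.1804, 0.314 , 0.0449, 1.3036, 0.    , 1.4312]), 'qvel': array([ 0.0016,  0.0002, -0.0002, -0.0002, -0.0009,  0.002 ]), 'tau': array([  0.0001, -48.063 ,  29.8532,   0.0195,   0.0001,   0.    ]), 'tcp_pos': array([0.1425, 0.5566, 0.2494]), 'orientation': array([-0.0002,  0.1251,  0.9921, -0.0009]), 'wrist_force': array([-0.5382, -0.1706, -0.3596]), 'ft_torque': array([-0.0579,  0.0261, -0.0209]), 'finger_gap': 0.08515222257995772}
scene {'fx': 452.9900982023638, 'fy': 452.9900982023638, 'cx': 273.20427438236004, 'cy': 214.1184175693477, 'rvec': array([ 2.2529, -0.6658,  0.3151]), 'tvec': array([-0.3506,  0.2357,  1.1883])}
top {'fx': 419.92785538594734, 'fy': 419.92785538594734, 'cx': 282.59980038632943, 'cy': 212.6657894301865, 'rvec': array([ 2.2279, -2.1636,  0.0601]), 'tvec': array([-0.0111,  0.3812,  1.3215])}
wrist {'fx': 333.0197482150768, 'fy': 333.0197482150768, 'cx': 283.94826776058136, 'cy': 214.10698845281817, 'rvec': array([-2.2971, -1.783 , -0.2508]), 'tvec': array([-0.5736, -0.037 ,  0.3789])}
```

View pics/scene0.png

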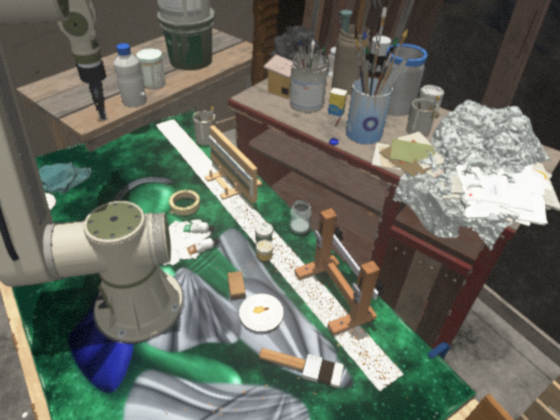

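View pics/top0.png

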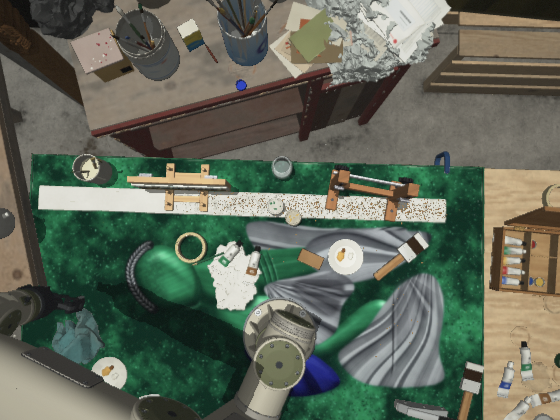

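View pics/wrist0.png

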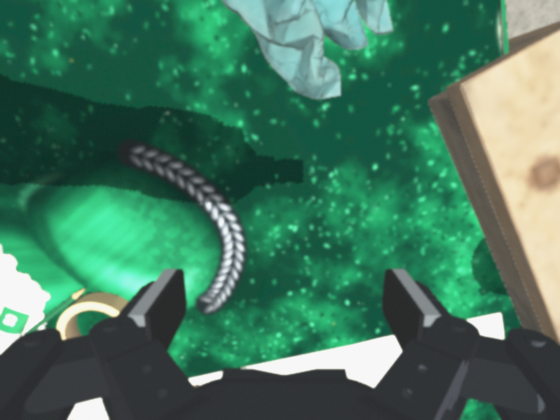

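The rack with the panel is on the left, seen from above at about (177,182), with its paint towards the robot. The stand is on the right at about (372,190). Next I'll zoom in.

```bash
python3 - <<'E'
from h import *
def crop(f,x0,x1,y0,y1,s,o):
    im=cv2.imread('pics/'+f)[y0:y1,x0:x1]; im=cv2.resize(im,None,fx=s,fy=s,interpolation=cv2.INTER_CUBIC)
    for k in range(0,x1-x0,10): cv2.putText(im,str(x0+k),(k*s,8),0,.3,(255,255,255),1); cv2.line(im,(k*s,10),(k*s,14),(255,255,255),1)
    for k in range(0,y1-y0,10): cv2.putText(im,str(y0+k),(0,k*s+3),0,.3,(255,255,255),1); cv2.line(im,(20,k*s),(24,k*s),(255,255,255),1)
    cv2.imwrite('pics/'+o,im)
crop('top0.png',120,240,155,220,6,'c1.png')
crop('top0.png',310,430,155,230,6,'c2.png')
crop('scene0.png',195,275,115,215,6,'c3.png')
crop('scene0.png',285,385,200,340,4,'c4.png')
for n in ("scene","top"):
    c=cams.get_calibration(n); r=R.from_rotvec(c['rvec']).as_matrix(); print(n, -r.T@c['tvec'], r)
E
```

```text
scene [-0.1118151  -0.76729883  0.99461379] [[ 0.83417209 -0.55109996  0.02111303]
 [-0.36576316 -0.58147777 -0.72670552]
 [ 0.41276414  0.59847509 -0.68662459]]
top [0.31160337 0.00213922 1.33965263] [[ 0.02917484 -0.99956959  0.00307663]
 [-0.99820056 -0.02929593 -0.0523201 ]
 [ 0.05238771 -0.00154466 -0.99862563]]
```

View pics/c1.png

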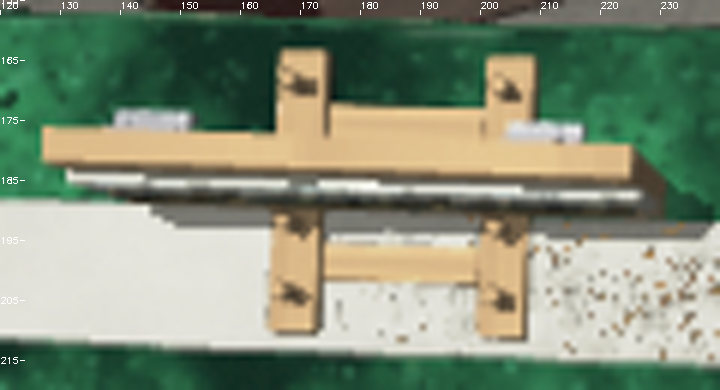

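View pics/c2.png

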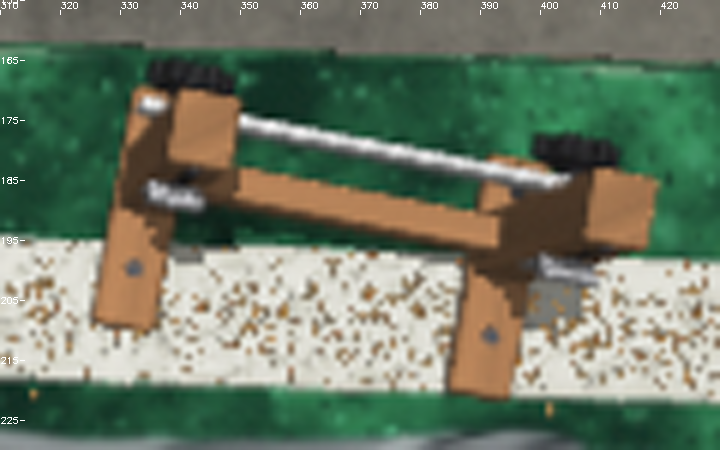

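View pics/c3.png

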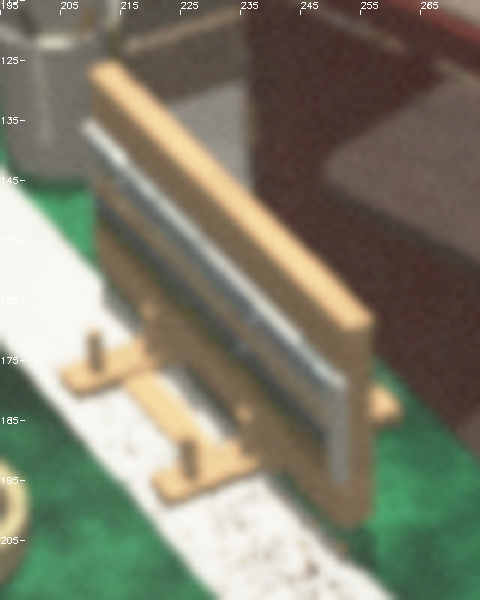

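View pics/c4.png

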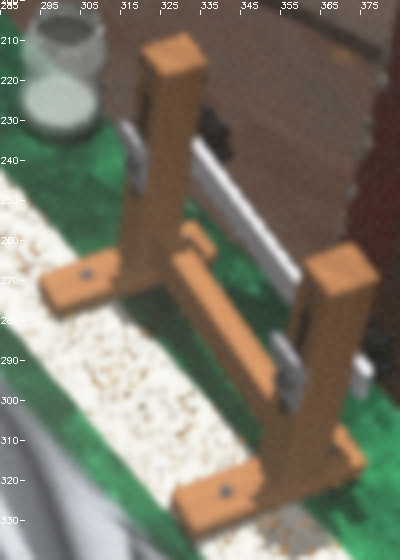

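```bash
cat > fit.py <<'E'
from h import *
from scipy.optimize import least_squares
np.set_printoptions(precision=4,suppress=True)
C={n:cams.get_calibration(n) for n in ("scene","top")}
def proj(n,P,c=None):
    c=c or C[n]; K=np.array([[c['fx'],0,c['cx']],[0,c['fy'],c['cy']],[0,0,1]])
    return cv2.projectPoints(np.asarray(P,float).reshape(-1,3),c['rvec'],c['tvec'],K,None)[0][:,0]
def px(p,x0,y0,s): return np.array([x0,y0])+(np.array(p)+.5)/s-.5
def pose(v,P): return R.from_euler('z',v[3]).apply(P)+v[:3]
def run(v0,P,obs):
    P=np.array(P)
    f=lambda v:np.concatenate([(proj(n,pose(v,P[i]))-q).ravel() for n,i,q in obs])
    r=least_squares(f,v0); return r,f(r.x)
if __name__=='__main__':
    # panel top corners, order BL,BR,FR,FL ; origin panel_center
    P=[[.011,.14,.0675],[.011,-.14,.0675],[-.005,-.14,.0675],[-.005,.14,.0675]]
    o=[('top',[0,1,2,3],px([(42,126),(632,145),(632,179),(42,161)],120,155,6)),
       ('scene',[0,1,2,3],px([(112,62),(372,315),(347,328),(90,68)],195,115,6))]
    r,e=run([.45,.25,.08,0],P,o); print('panel',r.x,'\n',e.reshape(-1,2))
    S=[]
    for y in (.095,-.095): S+= [[0,y+.015,.217],[0,y-.015,.217]]
    S+=[[-.062,.095,.022],[-.062,-.095,.022]]
    ft=lambda a,b:(np.array(a)+np.array(b))/2
    o=[('top',[0,1,2,3],px([(168,158),(233,168),(586,240),(648,248)],310,155,6)),
       ('scene',[0,1,2,3],px([(141,50),(158,73),(302,260),(317,290)],285,200,4))]
    r,e=run([.45,-.2,0,0],S,o); print('stand',r.x,'\n',e.reshape(-1,2))
    print('feet top',proj('top',pose(r.x,S[4:])),proj('scene',pose(r.x,S[4:])))
E
python3 fit.py
```

```text
panel [ 0.4552  0.3063  0.0844 -0.0019] 
 [[ 0.1143 -0.0289]
 [ 0.2622 -0.1099]
 [ 0.0468 -0.1797]
 [-0.1704 -0.2657]
 [ 0.0299 -0.2382]
 [ 0.0448  0.356 ]
 [-0.2891 -0.105 ]
 [-0.4985  0.098 ]]
stand [ 0.4414 -0.2514  0.0022 -0.1698] 
 [[-0.6035 -0.0362]
 [-0.4653  0.5003]
 [-0.7114  0.2648]
 [-0.046   1.1401]
 [-0.4292 -1.4694]
 [ 1.0061  0.4079]
 [-0.9342 -0.6489]
 [ 2.5048  1.4956]]
feet top [[329.6724 209.0222]
 [389.1134 220.9895]] [[295.6336 271.7842]
 [328.9965 326.9412]]
```

```bash
cat >> h.py <<'E'
def T():
    s=get_state(); w=s['orientation']; return R.from_quat([w[1],w[2],w[3],w[0]]), s['tcp_pos'], s
def plan(tgt,yaw_y,n,turnmax=10.5):
    """rows to tgt with tool down and tool y at world angle yaw_y"""
    r,p,s=T(); a=np.array(tgt)-p
    c,sn=np.cos(yaw_y),np.sin(yaw_y)
    M=np.array([[-sn,c,0],[c,sn,0],[0,0,-1]]).T  # columns x,y,z
    rv=(r.inv()*R.from_matrix(M)).as_rotvec()
    out=[]
    for i in range(n):
        ri=r*R.from_rotvec(rv*i/n)
        out.append((np.round(ri.inv().apply(a/n)*100,2),np.round(np.degrees(rv/n),2)))
    for o in out: print(*o[0],*o[1])
E
python3 - <<'E'
from h import *
r,p,s=T()
c=cams.get_calibration('wrist'); Rc=R.from_rotvec(c['rvec'])
cp=-Rc.inv().apply(c['tvec']); print(cp, r.inv().apply(cp-p)); print((Rc*r).as_matrix())
plan([.40,.306,.26],0,8)
E
```

```text
[0.07505824 0.57351671 0.37353002] [ 0.06960982 -0.0006059  -0.12390007]
[[ 9.18594142e-06  9.99999986e-01 -1.68327267e-04]
 [-9.60592676e-01 -3.79642838e-05 -2.77959906e-01]
 [-2.77959909e-01  1.64247263e-04  9.60592662e-01]]
-3.89 -2.24 -0.13 -0.01 0.01 9.45
-4.21 -1.57 -0.13 -0.01 0.01 9.45
-4.41 -0.85 -0.13 -0.01 0.01 9.45
-4.49 -0.12 -0.13 -0.01 0.01 9.45
-4.45 0.62 -0.13 -0.01 0.01 9.45
-4.29 1.34 -0.13 -0.01 0.01 9.45
-4.01 2.03 -0.13 -0.01 0.01 9.45
-3.62 2.66 -0.13 -0.01 0.01 9.45
```

```bash
python3 - <<'E'
from h import *
plan([.458,.306,.26],0,8)
E
```

```text
-4.6 -2.06 -0.13 -0.01 0.01 9.45
-4.87 -1.27 -0.13 -0.01 0.01 9.45
-5.02 -0.46 -0.13 -0.01 0.01 9.45
-5.02 0.37 -0.13 -0.01 0.01 9.45
-4.89 1.19 -0.13 -0.01 0.01 9.45
-4.63 1.98 -0.13 -0.01 0.01 9.45
-4.24 2.71 -0.13 -0.01 0.01 9.45
-3.74 3.37 -0.13 -0.01 0.01 9.45
```

play_rows(
  series="100 -4.6 -2.1 -0.1 0 0 9.45; 100 -4.9 -1.3 -0.1 0 0 9.45; 100 -5 -0.5 -0.1 0 0 9.45; 100 -5 0.4 -0.1 0 0 9.45; 100 -4.9 1.2 -0.2 0 0 9.45; 100 -4.6 2 -0.2 0 0 9.45; 100 -4.2 2.7 -0.1 0 0 9.45; 100 -3.7 3.4 -0.1 0 0 9.45; 100 0 0 0 0 0 0; 100 0 0 0 0 0 0; 100 0 0 0 0 0 0",
)

```text
clock: 1.52
tcp_pos: [0.4569, 0.3075, 0.2603]
orientation: [-0.0, 0.706, 0.708, -0.0]
wrist_force: [-1.3, 0.6, -0.1]
finger_gap: 0.0854
```

```bash
python3 - <<'E'
from h import *
import pickle
r,p,s=T(); c=cams.get_calibration('wrist'); pickle.dump(c,open('w1.pkl','wb')); snap('wrist','w1.png')
print(p,r.as_matrix()); plan([.458,.306,.26],0,1)
E
```

```text
[0.45693347 0.30751243 0.26026144] [[-2.61514672e-03  9.99996457e-01 -4.97130966e-04]
 [ 9.99996578e-01  2.61517876e-03  6.38015468e-05]
 [ 6.51014070e-05 -4.96962415e-04 -9.99999874e-01]]
-0.16 0.11 0.03 -0.02 -0.01 0.16
```

View pics/w1.png

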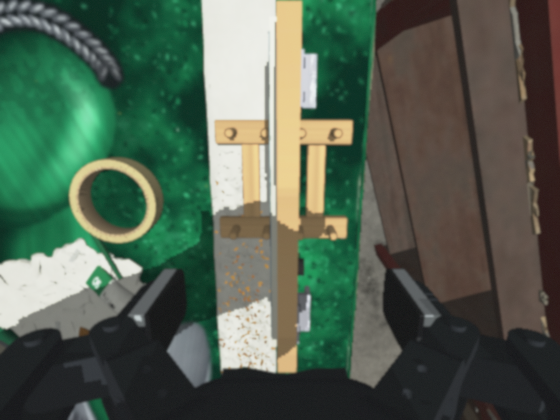

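```bash
cat >> h.py <<'E'
def crop(f,x0,x1,y0,y1,s,o):
    im=cv2.imread('pics/'+f)[y0:y1,x0:x1]; im=cv2.resize(im,None,fx=s,fy=s,interpolation=cv2.INTER_CUBIC)
    for k in range(0,x1-x0,10): cv2.putText(im,str(x0+k),(k*s,8),0,.3,(255,255,255),1); cv2.line(im,(k*s,10),(k*s,14),(255,255,255),1)
    for k in range(0,y1-y0,10): cv2.putText(im,str(y0+k),(0,k*s+3),0,.3,(255,255,255),1); cv2.line(im,(20,k*s),(24,k*s),(255,255,255),1)
    cv2.imwrite('pics/'+o,im)
E
python3 - <<'E'
from h import *
crop('w1.png',230,330,0,120,5,'w1a.png');crop('w1.png',230,330,260,380,5,'w1b.png')
im=cv2.imread('pics/w1.png').astype(int)
for v in (30,80,150,180,270,310,340): print(v,[tuple(x) for x in im[v,270:306:1]][::2])
E
```

```text
30 [(np.int64(232), np.int64(239), np.int64(237)), (np.int64(234), np.int64(241), np.int64(240)), (np.int64(198), np.int64(214), np.int64(213)), (np.int64(134), np.int64(176), np.int64(205)), (np.int64(143), np.int64(202), np.int64(231)), (np.int64(145), np.int64(203), np.int64(232)), (np.int64(145), np.int64(203), np.int64(232)), (np.int64(144), np.int64(203), np.int64(232)), (np.int64(145), np.int64(203), np.int64(232)), (np.int64(144), np.int64(203), np.int64(232)), (np.int64(145), np.int64(204), np.int64(232)), (np.int64(144), np.int64(204), np.int64(232)), (np.int64(144), np.int64(204), np.int64(232)), (np.int64(145), np.int64(204), np.int64(232)), (np.int64(145), np.int64(204), np.int64(232)), (np.int64(138), np.int64(194), np.int64(222)), (np.int64(91), np.int64(134), np.int64(117)), (np.int64(67), np.int64(103), np.int64(32))]
80 [(np.int64(220), np.int64(229), np.int64(227)), (np.int64(225), np.int64(234), np.int64(233)), (np.int64(152), np.int64(164), np.int64(163)), (np.int64(133), np.int64(168), np.int64(190)), (np.int64(143), np.int64(202), np.int64(230)), (np.int64(144)
[... 4080 characters left out ...]
.int64(216)), (np.int64(161), np.int64(177), np.int64(178)), (np.int64(85), np.int64(109), np.int64(125)), (np.int64(75), np.int64(103), np.int64(123)), (np.int64(75), np.int64(102), np.int64(123)), (np.int64(76), np.int64(103), np.int64(123)), (np.int64(76), np.int64(103), np.int64(123)), (np.int64(74), np.int64(102), np.int64(123)), (np.int64(74), np.int64(102), np.int64(122)), (np.int64(74), np.int64(102), np.int64(122)), (np.int64(75), np.int64(103), np.int64(123)), (np.int64(91), np.int64(103), np.int64(114)), (np.int64(98), np.int64(108), np.int64(89)), (np.int64(73), np.int64(108), np.int64(39)), (np.int64(69), np.int64(110), np.int64(27)), (np.int64(67), np.int64(107), np.int64(26))]
```

View pics/w1a.png

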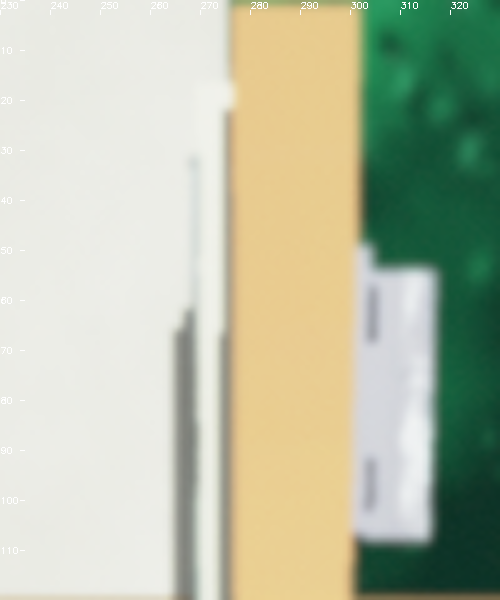

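View pics/w1b.png

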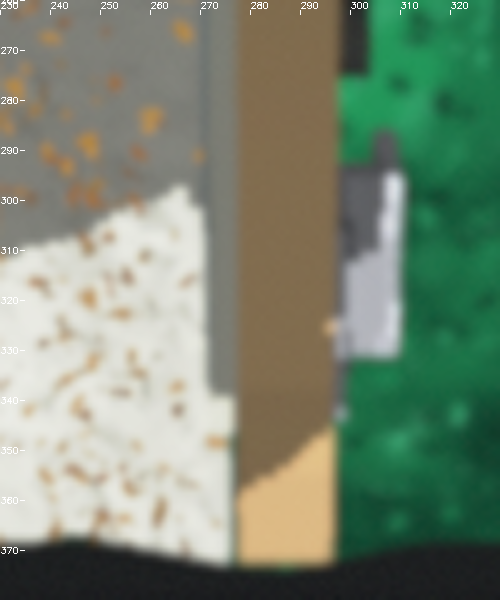

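```bash
cat > fit2.py <<'E'
from fit import *
import pickle
C['w1']=pickle.load(open('w1.pkl','rb'))
# lines: front edge / back edge points at rows: solve with y params free
def f(v,full=False):
    e=[]
    P=np.array([[.011,.14,.0675],[.011,-.14,.0675],[-.005,-.14,.0675],[-.005,.14,.0675]])
    W=proj('w1',pose(v,P))
    def xat(a,b,row): return a[0]+(b[0]-a[0])*(row-a[1])/(b[1]-a[1])
    for row,l,r_ in((30,275.7,301.2),(150,276.4,298.8),(180,276.4,298.4),(270,277.2,297.3),(340,276.8,296)):
        e+=[xat(W[3],W[2],row)-l, xat(W[0],W[1],row)-r_]
    e+=[(W[0,1]-1)*.7,(W[3,1]-1)*.7]
    if full: return np.array(e)
    e+=list(.3*(proj('top',pose(v,P))-px([(42,126),(632,145),(632,179),(42,161)],120,155,6)).ravel())
    return np.array(e)
r=least_squares(f,[.455,.306,.08,0]); print(r.x); print(f(r.x))
r=least_squares(lambda v:f(v,True),[.455,.306,.08,0]); print('wrist only',r.x)
E
python3 fit2.py
```

```text
[ 0.4571  0.3079  0.0781 -0.0005]
[ 0.2611 -0.3489 -0.0454  0.2069  0.053   0.1459 -0.4519 -0.1372  0.1777
  0.0871  0.0235 -0.0325  0.123  -0.0995  0.0128 -0.1714 -0.049  -0.2013
  0.0406 -0.1794]
wrist only [ 0.4571  0.3078  0.0784 -0.0004]
```

play_rows(
  series="100 0 0.1 3 0 0 0.1; 100 0 0.1 3 0 0 0; 100 0 0.1 3 0 0 0; 100 0 0 2 0 0 0; 100 0 0 1.2 0 0 0; 100 0 0 0 0 0 0; 100 0 0 0 0 0 0",
)

```text
clock: 2.45
tcp_pos: [0.4614, 0.3074, 0.1393]
orientation: [0.0, 0.707, 0.707, 0.001]
wrist_force: [0.7, -0.3, -0.4]
finger_gap: 0.0851
```

```bash
python3 - <<'E'
from h import *
r,p,s=T(); snap('wrist','w2.png'); print(p,s['wrist_force'])
plan([.460,.308,.138],0,1)
E
```

```text
[0.46135151 0.30735948 0.13928589] [ 0.71145831 -0.25427646 -0.3550112 ]
0.07 -0.15 0.14 0.1 -0.05 -0.05
```

View pics/w2.png

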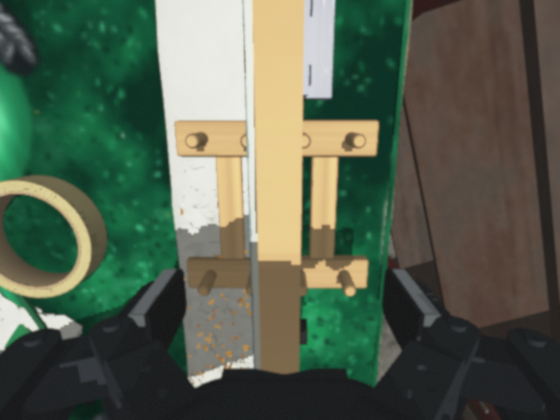

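The batten spans columns 254–303, midway between the fingers to within 2 mm. I'll nudge over and close on it.

play_rows(
  series="100 0 -0.2 0.1 0 0 0; 70 0 0 0 0 0 0; 40 0 0 0 0 0 0; 20 0 0 0 0 0 0; 0 0 0 0 0 0 0; 0 0 0 0 0 0 0; 0 0 0 0 0 0 0; 0 0 0 0 0 0 0; 0 0 0 0 0 0 0; 0 0 0 0 0 0 0",
  newtons=60,
)

```text
clock: 3.75
tcp_pos: [0.4592, 0.3069, 0.1374]
orientation: [0.0, 0.708, 0.707, 0.0]
wrist_force: [1.2, -0.2, 0.6]
finger_gap: 0.015
```

```bash
python3 - <<'E'
from h import *
r,p,s=T(); snap('wrist','w3.png'); print(p,s['wrist_force'],s['ft_torque'],s['finger_gap'],r.as_matrix())
E
```

```text
[0.45917938 0.30688139 0.13743191] [ 1.2276121  -0.20335579  0.63134856] [-0.02938752 -0.30066455  0.0458294 ] 0.015028522264204992 [[ 1.30439505e-03  9.99999023e-01  5.02891647e-04]
 [ 9.99999136e-01 -1.30447588e-03  1.60443219e-04]
 [ 1.61099072e-04  5.02681931e-04 -9.99999861e-01]]
```

View pics/w3.png

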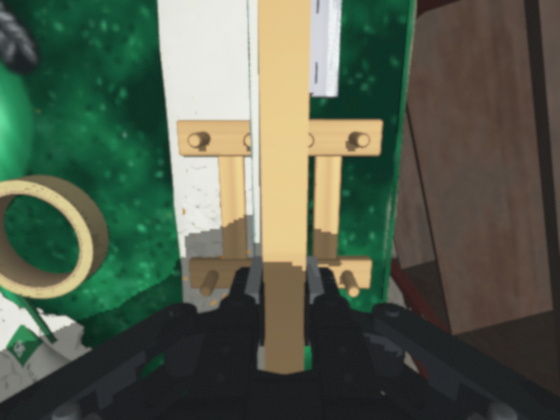

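play_rows(
  series="0 0 0 -0.3 0 0 0; 0 0 0 -0.7 0 0 0; 0 0 0 -1 0 0 0; 0 0 0 -1.5 0 0 0; 0 0 0 -2.5 0 0 0; 0 0 0 -3 0 0 0; 0 0 0 -3 0 0 0; 0 0 0 -2.5 0 0 0; 0 0 0 -1.5 0 0 0; 0 0 0 0 0 0 0; 0 0 0 0 0 0 0",
)

```text
clock: 5.18
tcp_pos: [0.4585, 0.3067, 0.2963]
orientation: [-0.0, 0.708, 0.707, -0.001]
wrist_force: [0.3, 0.1, -5.5]
finger_gap: 0.0151
```

```bash
python3 - <<'E'
from h import *
r,p,s=T(); snap('scene','s4.png'); print(p,s['wrist_force'],s['ft_torque'],s['finger_gap'])
E
python3 - <<'E'
from fit import *
def f(v):
    S=[]
    d=v[3]
    for y in (.095,-.095): S+= [[0,y+.015,.217],[0,y-.015,.217],[d,y-.015,.217],[d,y+.015,.217]]
    v=[v[0],v[1],0,v[2]]
    e=proj('top',pose(v,S))-px([(168,158),(233,168),(240,98),(177,88),(586,240),(648,248),(657,180),(592,168)],310,155,6)
    g=proj('scene',pose(v,S))-px([(141,50),(158,73),(208,62),(187,33),(302,260),(317,290),(380,278),(355,242)],285,200,4)
    return np.concatenate([e.ravel(),.5*g.ravel()])
r=least_squares(f,[.44,-.25,-.17,.03]); print(r.x); print(f(r.x).reshape(-1,2))
E
```

```text
[0.45853334 0.30665388 0.29632546] [ 0.33141384  0.12108641 -5.51119741] [-0.05985272  0.00541309  0.00563466] 0.015089323450550123
[ 0.4427 -0.2517 -0.1627  0.0326]
[[-0.656  -0.1083]
 [-0.525   0.3465]
 [ 0.5199  0.1888]
 [ 0.0717 -0.2606]
 [-0.8138 -0.3258]
 [-0.1571  0.4673]
 [ 0.4528 -0.0577]
 [ 0.3123 -0.1787]
 [-0.161  -0.4281]
 [ 0.5911  0.4988]
 [ 0.049   0.1162]
 [-0.2754  0.0026]
 [-0.1829 -0.113 ]
 [ 1.5758  0.9388]
 [-0.0939  0.1873]
 [-0.6859 -0.0241]]
```

View pics/s4.png

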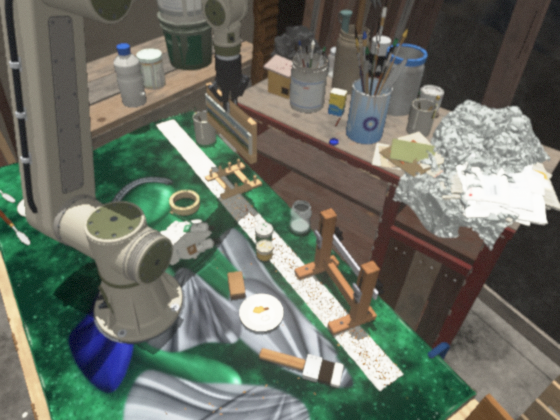

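```bash
python3 - <<'E'
from h import *
r,p,s=T(); print(r.inv().apply(np.array([.36,.22,.296])-p)*100)
c,sn=np.cos(-.163),np.sin(-.163)
a=np.array([.354,-.237,.296])-np.array([.36,.22,.296])
n=11
for i in range(n):
    th=-.163*i/n; M=np.array([[-np.sin(th),np.cos(th),0],[np.cos(th),np.sin(th),0],[0,0,-1]])
    print(np.round(M@a/n*100,2), np.degrees(.163/n))
E
```

```text
[-8.66828803 -9.83089006  0.03086853]
[-4.15 -0.05  0.  ] 0.8490192782393108
[-4.15  0.01  0.  ] 0.8490192782393108
[-4.15  0.07  0.  ] 0.8490192782393108
[-4.15  0.13  0.  ] 0.8490192782393108
[-4.15  0.19  0.  ] 0.8490192782393108
[-4.15  0.25  0.  ] 0.8490192782393108
[-4.14  0.31  0.  ] 0.8490192782393108
[-4.14  0.38  0.  ] 0.8490192782393108
[-4.13  0.44  0.  ] 0.8490192782393108
[-4.12  0.5   0.  ] 0.8490192782393108
[-4.12  0.56  0.  ] 0.8490192782393108
```

play_rows(
  series="0 -1 -1.5 0 0 0 0; 0 -2.3 -2.8 0 0 0 0; 0 -2.7 -3 0 0 0 0; 0 -2.7 -2.5 0 0 0 0; 0 -3.5 -0.1 0 0 0 0.9; 0 -4.2 0 0 0 0 0.9; 0 -4.2 0.1 0 0 0 0.9; 0 -4.2 0.1 0 0 0 0.9; 0 -4.2 0.2 0 0 0 0.9; 0 -4.2 0.2 0 0 0 0.9; 0 -4.1 0.3 0 0 0 0.9; 0 -4.1 0.4 0 0 0 0.9",
)

```text
clock: 6.72
tcp_pos: [0.3534, -0.1085, 0.2965]
orientation: [-0.001, 0.751, 0.661, -0.0]
wrist_force: [0.7, -0.1, -6.9]
finger_gap: 0.0147
```

```bash
python3 - <<'E'
from h import *
r,p,s=T();print(p)
plan([.354,-.237,.296],-.163,3)
E
```

```text
[ 0.35342929 -0.10846596  0.29652819]
-4.25 0.56 0.01 -0.02 -0.01 0.68
-4.24 0.61 0.02 -0.02 -0.01 0.68
-4.23 0.66 0.02 -0.02 -0.01 0.68
```

play_rows(
  series="0 -4 0.6 0 0 0 0.7; 0 -4 0.6 0 0 0 0.7; 0 -3 0.5 0 0 0 0.6; 0 -1.5 0.2 0 0 0 0; 0 0 0 0 0 0 0; 0 0 0 0 0 0 0; 0 0 0 0 0 0 0",
)

```text
clock: 7.6
tcp_pos: [0.3554, -0.2328, 0.2973]
orientation: [-0.0, 0.761, 0.648, 0.0]
wrist_force: [-0.4, 0.5, -6.8]
finger_gap: 0.0151
```

```bash
python3 - <<'E'
from h import *
import pickle
r,p,s=T(); c=cams.get_calibration('wrist'); pickle.dump(c,open('w5.pkl','wb')); snap('wrist','w5.png')
print(p,r.as_matrix()[:,1],s['wrist_force'],s['ft_torque'],s['finger_gap'])
E
```

```text
[ 0.35539898 -0.23275708  0.2973372 ] [ 9.87178389e-01 -1.59620887e-01  1.51201399e-06] [-0.38773566  0.45909412 -6.81536341] [-0.03042625  0.03106806  0.05470748] 0.015097131945236623
```

View pics/w5.png

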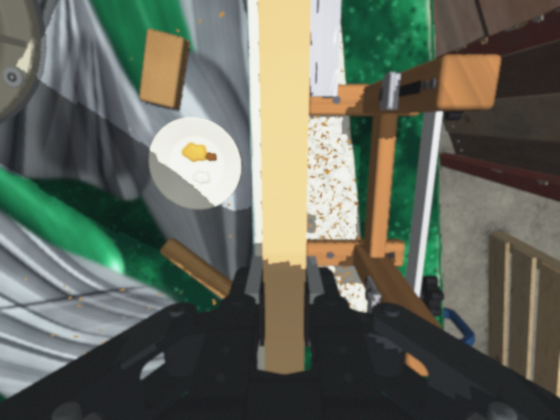

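```bash
python3 - <<'E'
from h import *
crop('w5.png',290,510,30,130,3,'w5a.png');crop('w5.png',340,460,230,340,5,'w5b.png')
E
```

```text
(no output)
```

View pics/w5a.png

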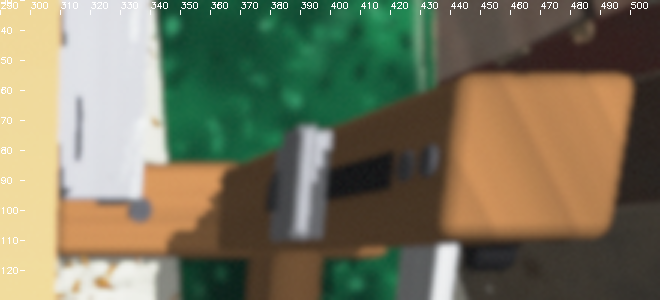

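View pics/w5b.png

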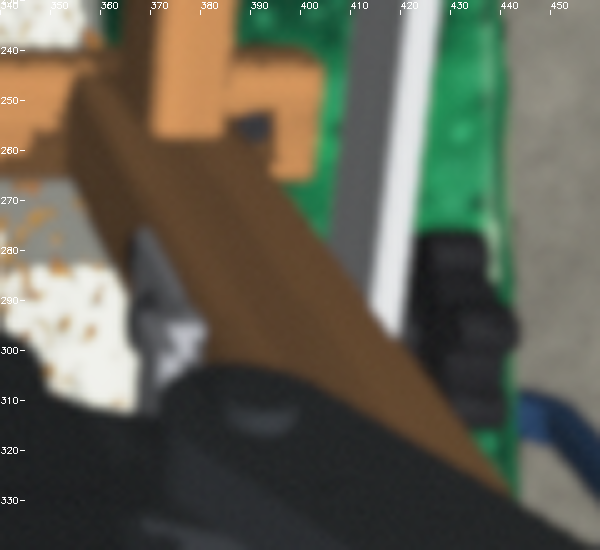

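```bash
cat > fit3.py <<'E'
from fit import *
import pickle
C['w5']=pickle.load(open('w5.pkl','rb'))
def f(v,ww=1.):
    S=[]
    d=v[3]
    for y in (.095,-.095): S+= [[0,y+.015,.217],[0,y-.015,.217],[d,y-.015,.217],[d,y+.015,.217]]
    v=[v[0],v[1],0,v[2]]
    e=proj('top',pose(v,S))-px([(168,158),(233,168),(240,98),(177,88),(586,240),(648,248),(657,180),(592,168)],310,155,6)
    g=proj('scene',pose(v,S))-px([(141,50),(158,73),(208,62),(187,33),(302,260),(317,290),(380,278),(355,242)],285,200,4)
    w=proj('w5',pose(v,S[:4]))-[(444,54),(436,109),(494,109),(502,54)]
    return np.concatenate([e.ravel(),.5*g.ravel(),ww*.4*w.ravel()])
for ww in(0,1,4):
    r=least_squares(f,[.44,-.25,-.17,.03],args=(ww,)); print(r.x); 
print(f(r.x,1/.4)[-8:].reshape(-1,2))
v=r.x;v=[v[0],v[1],0,v[2]]
for z in (.135,.145,.155,.165,.175):
  for y in (.095,-.095):
    q=proj('w5',pose(v,[[-.011,y+.013,z+.012],[-.011,y-.013,z+.012],[-.007,y+.013,z+.012],[-.011,y+.013,z],[-.011,y-.013,z]]))
    print(z,y,q.round(1).tolist(), proj('scene',pose(v,[[-.011,y+.013,z+.012],[-.011,y-.013,z+.012],[-.011,y-.013,z]])).round(1).tolist())
E
python3 fit3.py
```

```text
[ 0.4427 -0.2517 -0.1627  0.0326]
[ 0.4429 -0.252  -0.1665  0.0329]
[ 0.4432 -0.2524 -0.1651  0.0332]
[[-0.5059 -0.7437]
 [ 0.4354  0.3846]
 [-0.9026  0.66  ]
 [ 0.685  -0.4467]]
0.135 0.095 [[386.6, 73.1], [383.6, 108.8], [391.8, 73.2], [382.1, 75.1], [379.4, 109.2]] [[314.2, 232.5], [318.9, 239.1], [318.4, 242.3]]
0.135 -0.095 [[368.0, 295.3], [365.9, 319.9], [372.3, 295.3], [365.0, 288.9], [363.0, 312.7]] [[351.9, 286.0], [357.8, 294.3], [357.0, 297.4]]
0.145 0.095 [[390.6, 71.4], [387.4, 108.5], [396.1, 71.4], [385.8, 73.5], [382.9, 108.9]] [[314.5, 229.8], [319.2, 236.4], [318.8, 239.6]]
0.145 -0.095 [[370.7, 301.0], [368.5, 326.3], [375.2, 301.0], [367.5, 294.2], [365.4, 318.7]] [[352.5, 283.3], [358.5, 291.7], [357.7, 294.8]]
0.155 0.095 [[395.0, 69.5], [391.5, 108.1], [400.6, 69.5], [389.8, 71.7], [386.6, 108.6]] [[314.8, 227.1], [319.6, 233.7], [319.1, 237.0]]
0.155 -0.095 [[373.6, 307.1], [371.3, 333.0], [378.2, 307.2], [370.1, 299.8], [368.0, 325.0]] [[353.2, 280.6], [359.1, 289.0], [358.3, 292.2]]
0.165 0.095 [[399.7, 67.4], [395.9, 107.7], [405.6, 67.4], [394.1, 69.9], [390.6, 108.2]] [[315.1, 224.3], [319.9, 231.0], [319.5, 234.2]]
0.165 -0.095 [[376.7, 313.7], [374.2, 340.3], [381.5, 313.7], [373.0, 305.9], [370.7, 331.7]] [[353.8, 277.9], [359.8, 286.3], [359.0, 289.5]]
0.175 0.095 [[404.8, 65.2], [400.7, 107.3], [411.0, 65.2], [398.7, 67.8], [395.0, 107.8]] [[315.5, 221.5], [320.3, 228.2], [319.9, 231.5]]
0.175 -0.095 [[380.0, 320.7], [377.3, 348.0], [385.0, 320.7], [376.1, 312.3], [373.6, 338.8]] [[354.4, 275.2], [360.5, 283.5], [359.7, 286.8]]
```

```bash
cat >> h.py <<'E'
SO=np.array([.443,-.2523,0]); SY=-.165
def st():
    r,p,s=T(); q=R.from_euler('z',SY).inv()
    y=r.as_matrix()
    print('clk %.2f'%s['clock'],'stand-frame TCP mm',(q.apply(p-SO)*1000).round(1),'toolyaw err deg',round(np.degrees(np.arctan2(y[1,1],y[0,1])-SY),2),'tilt',np.degrees(y[:2,2]).round(2),'F',q.apply(s['wrist_force']).round(2),'M',q.apply(s['ft_torque']).round(3),'gap',round(s['finger_gap']*1000,2))
E
python3 -c "
from h import *
st()"
```

```text
clk 7.65 stand-frame TCP mm [-89.5   4.8 297.4] toolyaw err deg 0.26 tilt [0.01 0.01] F [-0.02  0.44 -6.01] M [-0.049 -0.025 -0.015] gap 15.54
```

play_rows(
  series="0 -0.2 1 1 0 0 0.26; 0 -0.2 1.3 2 0 0 0; 0 -0.2 1.3 2 0 0 0; 0 0 1 1.5 0 0 0; 0 0 0.6 0.8 0 0 0; 0 0 0.2 0.2 0 0 0; 0 0 0 0 0 0 0; 0 0 0 0 0 0 0; 0 0 0 0 0 0 0",
)

```text
clock: 8.78
tcp_pos: [0.4077, -0.2488, 0.2228]
orientation: [0.0, 0.763, 0.646, 0.0]
wrist_force: [-0.1, 0.1, -5.6]
finger_gap: 0.015
```

```bash
python3 -c "
from h import *
st()
snap('wrist','w6.png'); snap('scene','s6.png'); crop('w6.png',230,510,0,120,2,'w6a.png');crop('s6.png',280,400,190,350,4,'s6a.png')
st()"
```

```text
clk 8.78 stand-frame TCP mm [-35.4  -2.3 222.8] toolyaw err deg -0.09 tilt [ 0.04 -0.03] F [-0.07  0.06 -5.61] M [ 0.009 -0.077 -0.011] gap 15.02
clk 8.88 stand-frame TCP mm [-35.4  -2.3 222.6] toolyaw err deg -0.09 tilt [ 0.03 -0.02] F [-0.16 -0.31 -6.31] M [-0.016 -0.04   0.008] gap 14.8
```

View pics/w6.png

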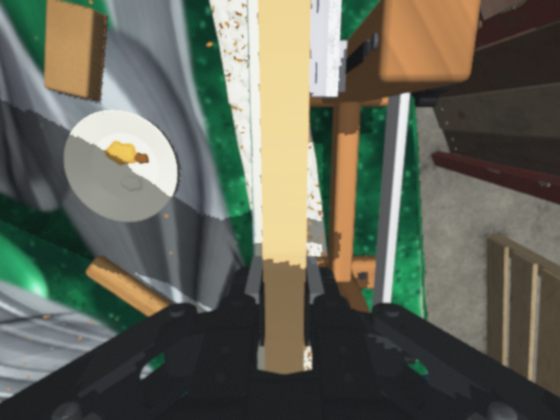

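View pics/s6a.png

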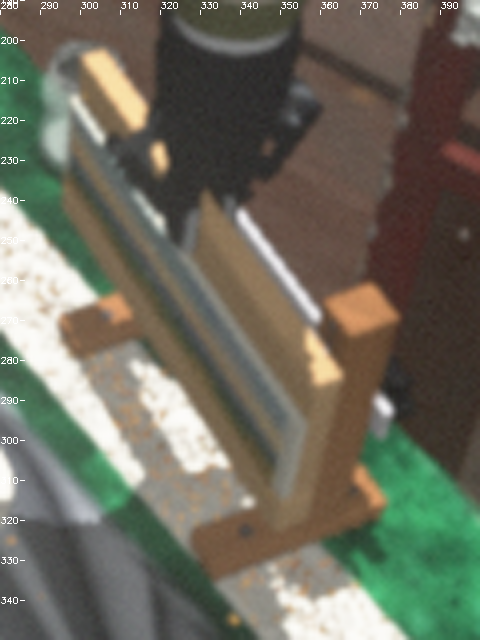

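play_rows(
  series="0 0 0.3 0 0 0 -0.1; 0 0 0.4 0 0 0 0; 0 0 0.3 0 0 0 0; 0 0 0.1 0 0 0 0; 0 0 0.1 0 0 0 0; 0 0 0 0 0 0 0; 0 0 0 0 0 0 0",
)

```text
clock: 9.75
tcp_pos: [0.4193, -0.2505, 0.2222]
orientation: [-0.0, 0.763, 0.647, -0.0]
wrist_force: [-0.9, 0.9, -5.7]
finger_gap: 0.0148
```

```bash
python3 -c "
from h import *
st()"
```

```text
clk 9.75 stand-frame TCP mm [-23.7  -2.1 222.2] toolyaw err deg 0.02 tilt [-0.02  0.01] F [-1.04  0.77 -5.68] M [-0.077  0.232  0.157] gap 14.79
```

play_rows(
  series="0 0 0.1 0 0 0 0; 0 0 0.1 0 0 0 0; 0 0 0 0 0 0 0; 0 0 0 0 0 0 0",
)

```text
clock: 10.25
tcp_pos: [0.4203, -0.2507, 0.2222]
orientation: [-0.001, 0.763, 0.647, -0.001]
wrist_force: [-5.8, -0.9, -3.6]
finger_gap: 0.0151
```

```bash
python3 -c "
from h import *
st()"
```

```text
clk 10.25 stand-frame TCP mm [-22.7  -2.2 222.2] toolyaw err deg 0.02 tilt [-0.16  0.01] F [-5.6  -1.88 -3.57] M [-0.187  1.516  0.235] gap 15.11
```

```bash
python3 -c "
from h import *
snap('wrist','w7.png'); crop('w7.png',290,400,20,120,6,'w7a.png'); snap('scene','s7.png');crop('s7.png',320,400,240,340,6,'s7a.png')
st()"
```

```text
clk 10.35 stand-frame TCP mm [-22.7  -2.2 222.2] toolyaw err deg 0.02 tilt [-0.15  0.01] F [-5.88 -1.47 -1.89] M [-0.198  1.555  0.241] gap 14.99
```

View pics/w7a.png

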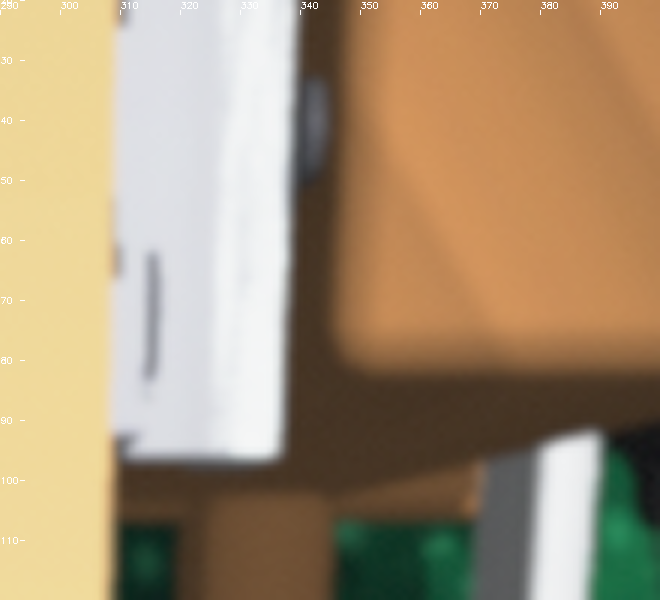

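View pics/s7a.png

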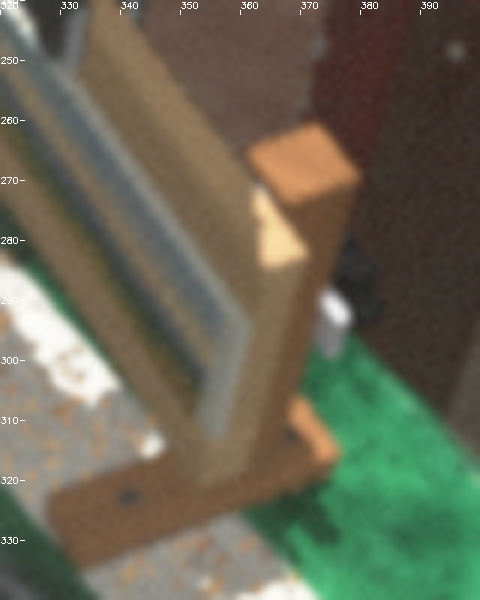

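play_rows(
  series="0 0 0 0 0.8 0 0; 0 0 0 0 0.8 0 0; 0 0 0.1 0 0 0 0; 0 0 0 0 0 0 0; 0 0 0 0 0 0 0",
)

```text
clock: 10.98
tcp_pos: [0.4224, -0.251, 0.2221]
orientation: [-0.011, 0.763, 0.647, -0.009]
wrist_force: [-2.2, -0.3, -4.4]
finger_gap: 0.0156
```

```bash
python3 -c "
from h import *
st()"
```

```text
clk 10.97 stand-frame TCP mm [-20.5  -2.1 222.1] toolyaw err deg 0.03 tilt [-1.59  0.27] F [-2.12 -0.63 -4.43] M [-0.062  0.712  0.216] gap 15.64
```

play_rows(
  series="0 0 0.05 0 0 0 0; 0 0 0.05 0 0 0 0; 0 0 0 0 0 0 0; 0 0 0 0 0 0 0",
)

```text
clock: 11.48
tcp_pos: [0.4228, -0.2511, 0.2222]
orientation: [-0.011, 0.763, 0.646, -0.009]
wrist_force: [-4.8, -0.0, -3.1]
finger_gap: 0.0153
```

```bash
python3 -c "
from h import *
st()"
```

```text
clk 11.47 stand-frame TCP mm [-20.1  -2.1 222.2] toolyaw err deg 0.02 tilt [-1.65  0.28] F [-4.76 -0.83 -3.11] M [-0.07   1.374  0.291] gap 15.26
```

```bash
python3 -c "
from h import *
snap('wrist','w8.png'); crop('w8.png',290,400,20,120,6,'w8a.png')
st()"
```

```text
clk 11.53 stand-frame TCP mm [-20.1  -2.1 222.2] toolyaw err deg 0.02 tilt [-1.66  0.28] F [-4.46 -1.66 -3.27] M [-0.097  1.357  0.307] gap 14.93
```

View pics/w8a.png

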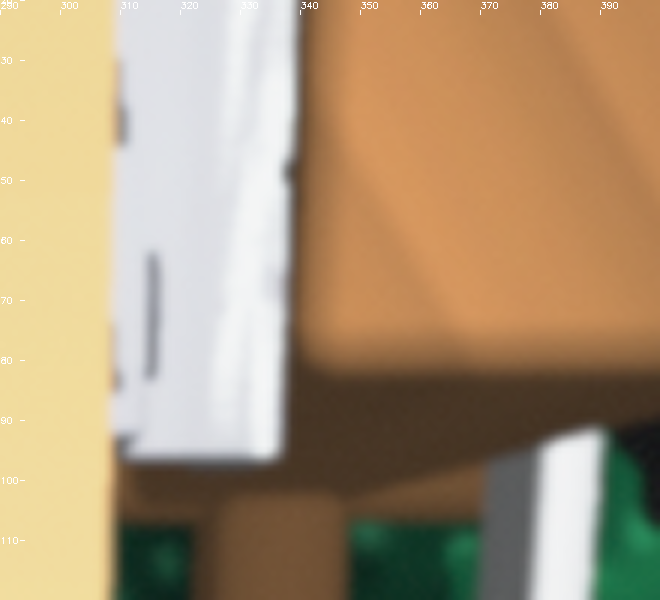

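play_rows(
  series="0 0 0.01 0.3 0 0 0; 0 0 0.01 0.5 0 0 0; 0 0 0.02 0.6 0 0 0; 0 0 0.02 0.6 0 0 0; 0 0 0.01 0.4 0 0 0; 0 0 0.01 0.2 0 0 0; 0 0 0 0 0 0 0; 0 0 0 0 0 0 0",
)

```text
clock: 12.52
tcp_pos: [0.4229, -0.2508, 0.1959]
orientation: [-0.011, 0.763, 0.647, -0.009]
wrist_force: [-5.2, 1.0, -4.1]
finger_gap: 0.0152
```

```bash
python3 -c "
from h import *
st()"
```

```text
clk 12.53 stand-frame TCP mm [-20.1  -1.8 195.9] toolyaw err deg 0.03 tilt [-1.65  0.32] F [-5.33  0.15 -4.07] M [0.043 1.018 0.269] gap 15.19
```

play_rows(
  series="0 0 0.01 0.2 0 0 0; 0 0 0.01 0.2 0 0 0; 0 0 0 0.2 0 0 0; 0 0 0.01 0.2 0 0 0; 0 0 0 0.1 0 0 0; 0 0 0 0 0 0 0",
)

```text
clock: 13.28
tcp_pos: [0.4229, -0.2509, 0.1871]
orientation: [-0.011, 0.763, 0.646, -0.009]
wrist_force: [-5.8, -0.1, -2.8]
finger_gap: 0.015
```

```bash
python3 -c "
from h import *
st()"
```

```text
clk 13.28 stand-frame TCP mm [-20.1  -1.9 187.1] toolyaw err deg 0.02 tilt [-1.65  0.31] F [-5.67 -1.04 -2.8 ] M [0.022 1.159 0.274] gap 14.99
```

play_rows(
  series="0 0 0.01 0.2 0 0 0; 0 0 0 0.2 0 0 0; 0 0 0.01 0.1 0 0 0; 0 0 0 0 0 0 0; 0 0 0 0 0 0 0",
)

```text
clock: 13.9
tcp_pos: [0.4229, -0.2509, 0.1821]
orientation: [-0.011, 0.763, 0.646, -0.009]
wrist_force: [-5.7, 1.0, -2.5]
finger_gap: 0.0154
```

```bash
python3 -c "
from h import *
st()"
```

```text
clk 13.90 stand-frame TCP mm [-20.   -1.9 182.1] toolyaw err deg 0.02 tilt [-1.65  0.31] F [-5.84  0.07 -2.45] M [0.02  1.166 0.302] gap 15.41
```

play_rows(
  series="0 0 0.01 0.1 0 0 0; 0 0 0 0.1 0 0 0; 0 0 0 0.1 0 0 0; 0 0 0 0 0 0 0",
)

```text
clock: 14.4
tcp_pos: [0.4229, -0.2509, 0.1792]
orientation: [-0.011, 0.763, 0.646, -0.009]
wrist_force: [-7.2, 0.5, -2.5]
finger_gap: 0.015
```

```bash
python3 -c "
from h import *
st()"
```

```text
clk 14.40 stand-frame TCP mm [-20.   -1.9 179.2] toolyaw err deg 0.02 tilt [-1.65  0.31] F [-7.22 -0.72 -2.54] M [0.009 1.206 0.2  ] gap 15.03
```

play_rows(
  series="0 0 0.01 0.1 0 0 0; 0 0 0 0.1 0 0 0; 0 0 0 0 0 0 0; 0 0 0 0 0 0 0",
)

```text
clock: 14.9
tcp_pos: [0.4229, -0.2509, 0.1772]
orientation: [-0.011, 0.763, 0.646, -0.009]
wrist_force: [-7.1, 1.3, -3.0]
finger_gap: 0.0151
```

```bash
python3 -c "
from h import *
st()"
```

```text
clk 14.90 stand-frame TCP mm [-20.   -1.9 177.2] toolyaw err deg 0.02 tilt [-1.66  0.31] F [-7.22  0.09 -3.01] M [0.047 1.226 0.299] gap 15.13
```

play_rows(
  series="0 0 -0.01 0.1 0 0 0; 0 0 -0.01 0.1 0 0 0; 0 0 0 0 0 0 0; 0 0 0 0 0 0 0",
)

```text
clock: 15.4
tcp_pos: [0.4229, -0.2509, 0.1752]
orientation: [-0.011, 0.763, 0.647, -0.009]
wrist_force: [-6.6, 0.7, -2.4]
finger_gap: 0.0152
```

```bash
python3 -c "
from h import *
st()"
```

```text
clk 15.40 stand-frame TCP mm [-20.   -1.9 175.2] toolyaw err deg 0.02 tilt [-1.63  0.3 ] F [-6.65 -0.44 -2.38] M [0.026 1.013 0.22 ] gap 15.2
```

play_rows(
  series="0 0 0 0.1 0 0 0; 0 0 0 0.1 0 0 0; 0 0 0 0 0 0 0; 0 0 0 0 0 0 0",
)

```text
clock: 15.9
tcp_pos: [0.4229, -0.2509, 0.1741]
orientation: [-0.011, 0.763, 0.647, -0.009]
wrist_force: [-7.1, 2.9, 3.6]
finger_gap: 0.0148
```

```bash
python3 -c "
from h import *
st()"
```

```text
clk 15.90 stand-frame TCP mm [-20.1  -1.9 174.1] toolyaw err deg 0.03 tilt [-1.6   0.27] F [-7.48  1.73  3.61] M [0.185 1.405 0.26 ] gap 14.83
```

play_rows(
  series="0 0 0 0.05 0 0 0; 0 0 0 0 0 0 0; 0 0 0 0 0 0 0; 0 0 0 0 0 0 0",
)

```text
clock: 16.4
tcp_pos: [0.4229, -0.2509, 0.1741]
orientation: [-0.011, 0.763, 0.647, -0.009]
wrist_force: [-8.4, 3.0, 7.4]
finger_gap: 0.0148
```

```bash
python3 -c "
from h import *
st()
snap('wrist','w9.png'); st(); snap('scene','s9.png'); st(); snap('top','t9.png'); st()
crop('s9.png',280,400,190,350,4,'s9a.png')
"
```

```text
clk 16.40 stand-frame TCP mm [-20.1  -1.9 174.1] toolyaw err deg 0.03 tilt [-1.58  0.26] F [-8.79  1.62  7.39] M [0.308 1.592 0.221] gap 14.8
clk 16.45 stand-frame TCP mm [-20.   -1.9 174.1] toolyaw err deg 0.03 tilt [-1.58  0.26] F [-9.05  1.46  6.49] M [0.34  1.57  0.213] gap 14.96
clk 16.50 stand-frame TCP mm [-20.1  -1.9 174.1] toolyaw err deg 0.03 tilt [-1.58  0.25] F [-8.59  1.95  6.86] M [0.29  1.582 0.239] gap 15.53
clk 16.55 stand-frame TCP mm [-20.   -1.9 174.1] toolyaw err deg 0.03 tilt [-1.58  0.25] F [-8.84  2.4   6.88] M [0.253 1.572 0.24 ] gap 14.9
```

View pics/s9a.png

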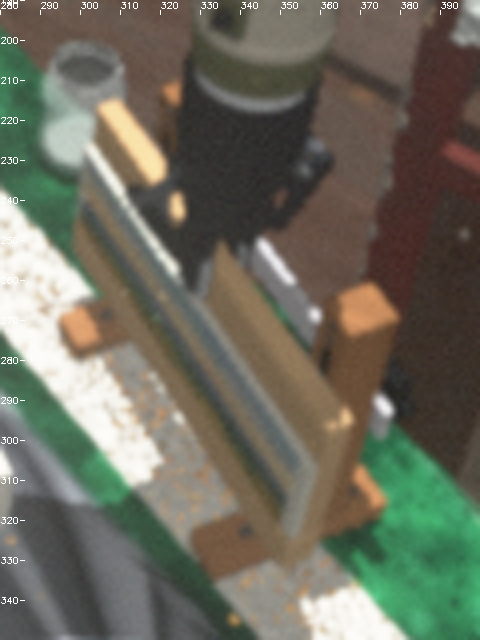

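View pics/w9.png

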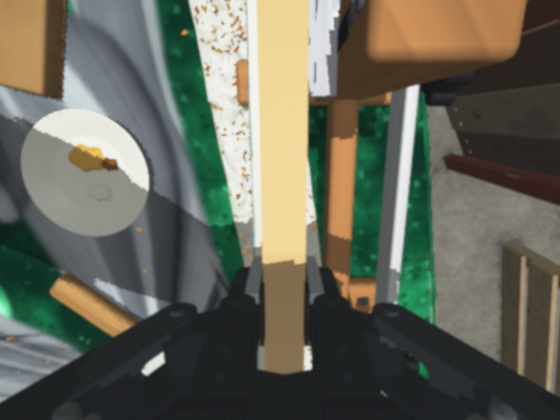

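play_rows(
  series="0 0 -0.05 -0.03 0 0 0; 0 0 -0.05 0 0 0 0; 0 0 0 0 0 0 0; 0 0 0 0 0 0 0",
)

```text
clock: 17.05
tcp_pos: [0.4228, -0.2509, 0.1741]
orientation: [-0.01, 0.763, 0.647, -0.008]
wrist_force: [-4.1, 3.5, 2.7]
finger_gap: 0.0151
```

```bash
python3 -c "
from h import *
q=R.from_euler('z',SY).inv();F=[];M=[]
for i in range(6):
    s=get_state();F.append(q.apply(s['wrist_force']));M.append(q.apply(s['ft_torque']));cams.read_camera('wrist')
print(np.mean(F,0),np.mean(M,0)); st()
crop('w9.png',290,400,0,120,6,'w9a.png')
"
```

```text
[-5.08747318  2.39844923  2.8639245 ] [0.32260734 0.86862503 0.21683995]
clk 17.35 stand-frame TCP mm [-20.1  -1.9 174.1] toolyaw err deg 0.04 tilt [-1.48  0.26] F [-3.96  1.72  3.26] M [0.332 0.854 0.212] gap 14.9
```

View pics/w9a.png

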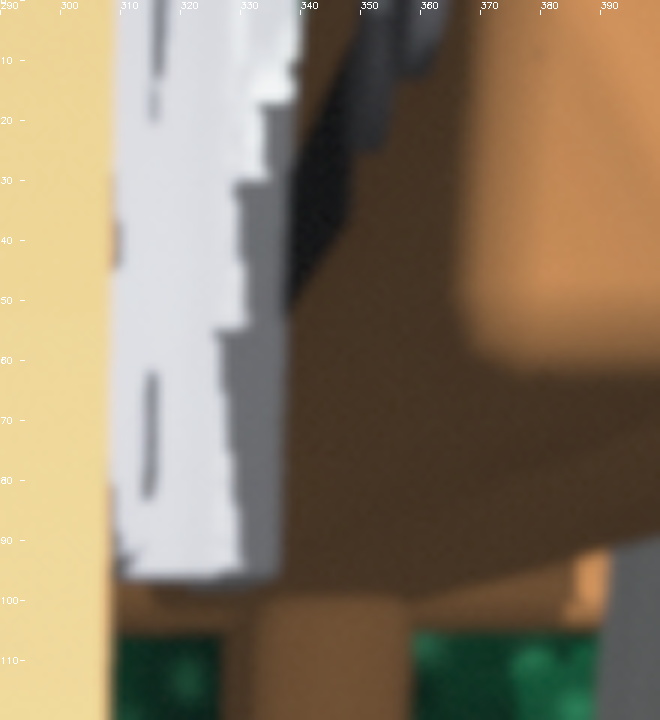

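play_rows(
  series="0 0 0 0 0 0.4 0; 0 0 0 0 0 0 0; 0 0 0 0 0 0 0; 0 0 0 0 0 0 0",
)

```text
clock: 17.85
tcp_pos: [0.4229, -0.2509, 0.1741]
orientation: [-0.012, 0.763, 0.647, -0.006]
wrist_force: [-4.0, 3.6, 1.6]
finger_gap: 0.0151
```

```bash
cat >> h.py <<'E'
def av():
    q=R.from_euler('z',SY).inv();F=[];M=[]
    for i in range(4):
        s=get_state();F.append(q.apply(s['wrist_force']));M.append(q.apply(s['ft_torque']));cams.read_camera('wrist')
    print(np.mean(F,0),np.mean(M,0)); st()
E
python3 -c "
from h import *
av()"
```

```text
[-4.99515818  3.06204693  2.24577825] [0.03314013 0.88306142 0.19539299]
clk 18.05 stand-frame TCP mm [-20.1  -1.9 174.1] toolyaw err deg 0.05 tilt [-1.42  0.63] F [-5.37  2.64  2.37] M [0.042 0.875 0.199] gap 15.25
```

play_rows(
  series="0 0 0 0 0 -0.8 0; 0 0 0 0 0 0 0; 0 0 0 0 0 0 0; 0 0 0 0 0 0 0",
)

```text
clock: 18.55
tcp_pos: [0.4228, -0.2508, 0.174]
orientation: [-0.008, 0.763, 0.647, -0.011]
wrist_force: [-5.0, 2.9, 3.6]
finger_gap: 0.0149
```

```bash
python3 -c "
from h import *
av()"
```

```text
[-4.8271117   1.13128265  2.47039361] [0.58157201 0.92160947 0.22436218]
clk 18.75 stand-frame TCP mm [-20.1  -1.9 174.1] toolyaw err deg 0.04 tilt [-1.54 -0.12] F [-5.13  1.75  3.33] M [0.597 0.925 0.224] gap 15.11
```

play_rows(
  series="0 0 -0.03 0 0 0.6 0; 0 0 0 0 0 0 0; 0 0 0 0 0 0 0; 0 0 0 0 0 0 0; 0 0 0 0 0 0 0",
  newtons=20,
)

```text
clock: 19.38
tcp_pos: [0.4228, -0.2509, 0.174]
orientation: [-0.011, 0.763, 0.647, -0.007]
wrist_force: [-3.9, 4.8, 4.9]
finger_gap: 0.015
```

```bash
python3 -c "
from h import *
av()"
```

```text
[-4.13669949  3.80904559  5.27005571] [0.39558924 0.68113756 0.20292287]
clk 19.57 stand-frame TCP mm [-20.1  -2.  174. ] toolyaw err deg 0.05 tilt [-1.42  0.46] F [-3.83  3.7   5.01] M [0.354 0.699 0.234] gap 15.34
```

play_rows(
  series="19 0 0 0 0 0 0; 21 0 0 0 0 0 0; 24 0 0 0 0 0 0; 27 0 0 0 0 0 0; 30 0 0 0 0 0 0; 30 0 0 0 0 0 0; 30 0 0 0 0 0 0",
)

```text
clock: 20.45
tcp_pos: [0.4222, -0.251, 0.173]
orientation: [-0.012, 0.763, 0.647, -0.008]
wrist_force: [0.4, -0.3, 0.3]
finger_gap: 0.0254
```

```bash
python3 -c "
from h import *
snap('wrist','w10.png'); snap('scene','s10.png');crop('s10.png',280,400,190,350,4,'s10a.png')
av()"
```

```text
[-0.44379384  0.24514233 -0.14085278] [ 0.01985254 -0.02436495 -0.0015275 ]
clk 20.75 stand-frame TCP mm [-20.8  -2.2 173. ] toolyaw err deg 0.03 tilt [-1.54  0.46] F [ 0.69 -0.72 -0.26] M [-0.013 -0.06   0.027] gap 25.71
```

View pics/w10.png

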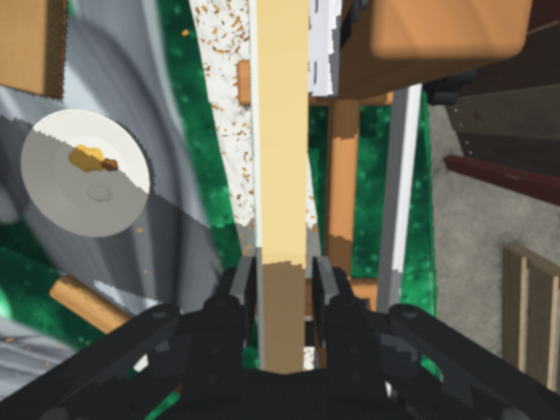

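View pics/s10a.png

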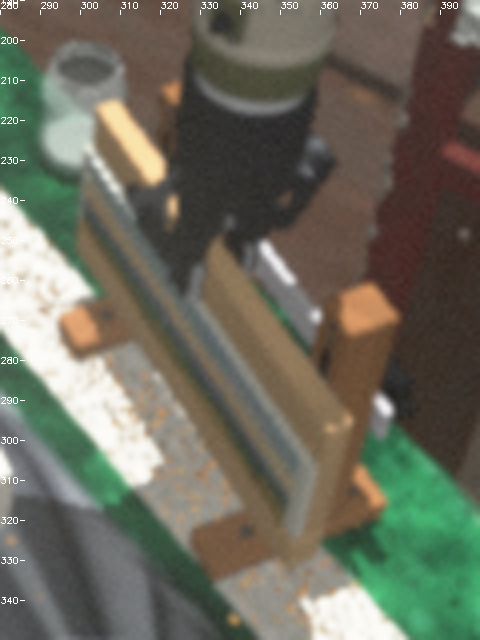

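play_rows(
  series="33 0 0 -0.5 0 0 0; 33 0 -0.02 -1 0 0 0; 33 0 -0.03 -1.5 0 0 0; 33 0 0 -2 0 0 0; 33 0 0 -3 0 0 0; 33 0 0 -4 0 0 0; 33 0 0 -4 0 0 0; 33 0 0 -2 0 0 0; 33 0 0 0 0 0 0; 33 0 0 0 0 0 0",
)

```text
clock: 22.0
tcp_pos: [0.4263, -0.2522, 0.3525]
orientation: [-0.012, 0.763, 0.647, -0.008]
wrist_force: [-0.1, -1.0, 0.2]
finger_gap: 0.0281
```

```bash
python3 -c "
from h import *
import pickle
c=cams.get_calibration('wrist'); pickle.dump(c,open('w11.pkl','wb'))
snap('wrist','w11.png'); snap('scene','s11.png');crop('s11.png',280,400,190,350,4,'s11a.png'); snap('top','t11.png');crop('t11.png',310,430,155,230,6,'t11a.png')
st()"
```

```text
clk 22.15 stand-frame TCP mm [-16.8  -2.5 351.9] toolyaw err deg 0.02 tilt [-1.64  0.54] F [ 0.46 -0.05  0.47] M [-0.006 -0.024  0.024] gap 28.1
```

View pics/w11.png

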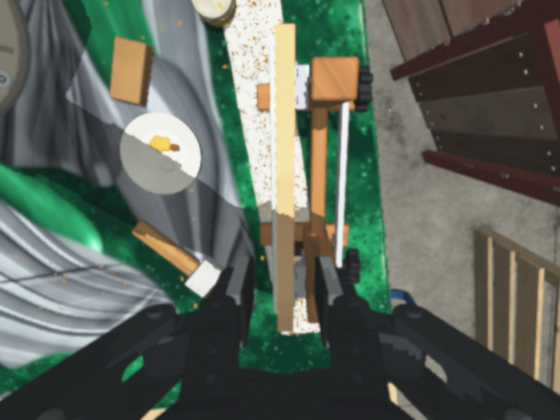

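View pics/s11a.png

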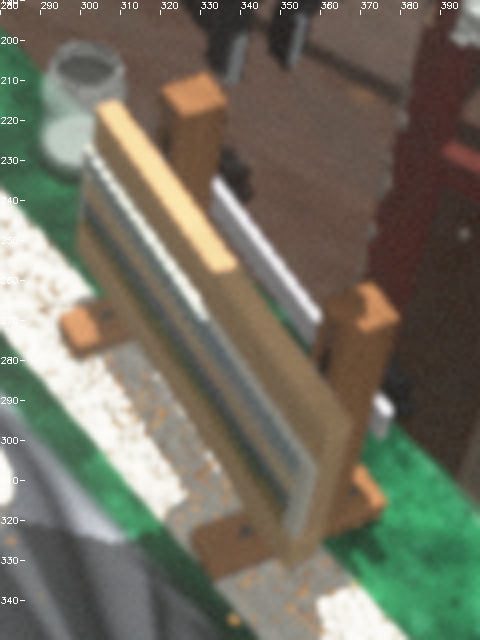

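```bash
python3 - <<'E'
from fit import *
import pickle
from h import crop
C['w11']=pickle.load(open('w11.pkl','rb'))
v=[.443,-.2523,0,-.165]
P=np.array([[.011,.14,.0675],[.011,-.14,.0675],[-.005,-.14,.0675],[-.005,.14,.0675]])+[-.023,-.001,.1161]
for n,f in(('w11','w11.png'),('top','t11.png'),('scene','s11.png')):
    q=proj(n,pose(v,P)); print(n,q.round(1).tolist())
    im=cv2.imread('pics/'+f); im=cv2.resize(im,None,fx=4,fy=4,interpolation=cv2.INTER_CUBIC)
    for a in q: cv2.circle(im,tuple(np.round((a+.5)*4-.5).astype(int)),3,(0,0,255),1)
    x0,y0=np.floor(q.min(0)).astype(int)-15; x1,y1=np.ceil(q.max(0)).astype(int)+15
    x0,y0=max(x0,0),max(y0,0); cv2.imwrite('pics/o_'+n+'.png',im[y0*4:y1*4,x0*4:x1*4][:600] if n!='w11' else cv2.resize(im[y0*4:y1*4,x0*4:x1*4],None,fx=.43,fy=.43))
a,b,c=[cv2.imread('pics/o_%s.png'%n) for n in('w11','top','scene')]
H=600;W=a.shape[1]+b.shape[1]+c.shape[1];o=np.zeros((H,W,3),np.uint8);x=0
for i in(a,b,c): o[:min(H,i.shape[0]),x:x+i.shape[1]]=i[:H];x+=i.shape[1]
print(o.shape);cv2.imwrite('pics/o_all.png',o[:,:1200] if W<=800 else cv2.resize(o,None,fx=800/W,fy=800/W))
E
```

```text
w11 [[294.7, 23.6], [292.2, 331.6], [276.5, 331.3], [274.4, 23.7]]
top [[324.5, 184.4], [424.0, 203.9], [423.0, 209.6], [323.4, 190.0]]
scene [[309.4, 214.9], [367.8, 295.6], [361.6, 298.0], [303.9, 216.6]]
(600, 992, 3)
```

View pics/o_top.png

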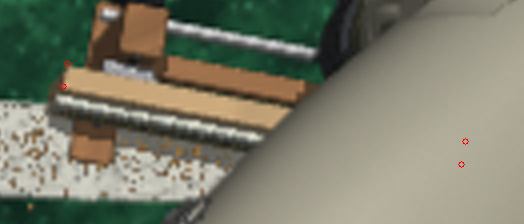

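View pics/o_scene.png

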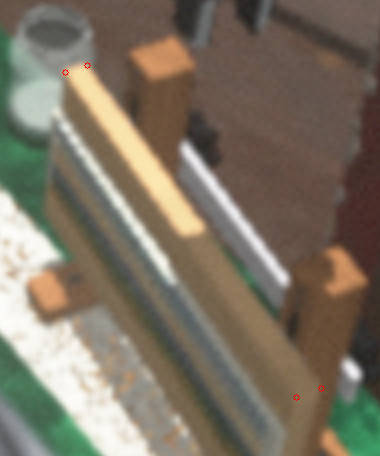

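View pics/o_w11.png

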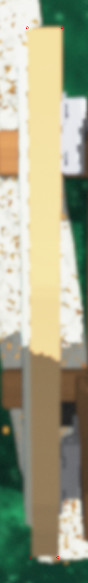

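```bash
python3 -c "
from h import *
st(); print(workorder.hand_in())"
```

```text
clk 22.15 stand-frame TCP mm [-16.8  -2.5 351.9] toolyaw err deg 0.02 tilt [-1.64  0.54] F [ 0.46 -0.05  0.47] M [-0.006 -0.024  0.024] gap 28.1
the job is handed in; nothing more can be done
None
```

The painting is hanging on the stand with both hangers down on their hooks, and I handed the job in at 22.2 s.

**What I did:**
- I took the panel by its bare top batten with 60 N and lifted it straight out of the rack. I kept it in front of the posts on the way to the stand.
- On first contact the bumpers touched before the hangers, with the hangers about 2 mm off the posts. I tilted the tool 1.6° to bring the panel upright.
- I then slid it down the post faces in 1–2 mm steps until the hooks took the weight. The hooks pushed up with about 8–13 N, and it pressed on the posts with at most 9 N.
- Before letting go I rolled the tool 0.4° each way. The vertical force stayed the same and only the moment changed, which means both hooks were carrying it. I then lowered the grip to 20 N, opened the fingers slightly and backed straight up.

**Last checks:**
- **Height:** the hanger tips came to rest about 146 mm above the table. The cameras had put the hook seats at about 145 mm.
- **Position:** nothing visibly moved when I let go. In the scene and wrist pictures both ends of the batten are within about 2 pixels of where a fully seated panel should be.
- **Robot:** the wrist force is near zero, and the fingertips are about 150 mm above the panel.

**Less certain:**
- The right hook was hidden behind the panel and gripper, so I judged its seat from the forces and how level the panel hangs. The moment reading alone could not show how evenly the two hooks share the weight.
- In the last top view the arm hid the right end of the panel.
- I did not measure the jar, pots and tape again; the arm stayed well clear of them.

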